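# Swing the clamped branch over the catch tray and lock it

## Robot

A 6-joint arm with a two-finger parallel gripper is mounted at the origin on the work surface. World frame = base frame: x ahead of the robot, y to its left, z up, the work surface at z = 0. Lengths are in m, angles in degrees, forces in N, time in s.
With the tool pointing down it reaches from about 0.35 to 0.875 m from the base axis. Payload 4.2 kg.
Tool frame: the origin (TCP) lies between the finger pads; the fingertips stand 14 mm ahead of it and the grasp point (between the pads) lies 5 mm behind it (r.tcp_to_tips is the distance from the TCP to the fingertips, in m); y points along the fingers, x is the direction in which the jaws open and shut, and the axes are right-handed (so a half turn about y gives the same grasp; the last joint's range is limited). The gripper opens to 87 mm and grips with 3 to 60 N. Pads are 19 mm wide; open, the fingers measure 117 mm over their backs; the gripper's body (75 mm by 190 mm) begins 51 mm behind the grasp point.
Start: joints at [87.239, 22.042, 0.453, 0, -68.411, -14.817], TCP at [0.189, 0.596, 0.208] pointing down, gripper open.
Joint ranges: [-179.83, 179.83], [-69.29, 118.12], [-61.27, 80.66], [-181.25, 117.63], [-171.15, -9.14], [-177.46, 177.46]. Speed limits (degrees/s): [159.86, 159.86, 180, 180, 180, 180].

## Interface

Orientations are given as a 3x3 rotation matrix whose columns are the frame's x, y, z axes.
In Python, from station import sense, optics, ticket, r gives the robot as it stands.
- The arm moves only by the tool carry_out, never from a script. Its argument "steps" is a list that holds one entry, the list of rows, each a list of 6 numbers: the shift along the world's x, y, z in cm, then the turn, a rotation vector about the world's x, y, z in rad. A call has 1 to 20 rows; each row is the pose to reach, as a shift and turn from the pose commanded when the call began; what a row does not reach only later rows make up. A row lasts 1/8 s, in which the tool goes at most 62.5 mm and 10.7 degrees, less where a joint would pass 70% of its speed; a pose out of reach is approached as far as the arm can. A call with a gripper value outside its range is refused whole. "fingers" is the closure in counts, from 0 (fully open) to 255 (shut), set as the call begins (left out, the last holds). The fingers move at their own pace and stop on an object; the grip force is fixed at half the most. Time passes only in rows, so rows that repeat a pose let the fingers close. It gives the time, the measured TCP pose, the force and the opening at its end, in the units of the state.
- sense(): the state, without advancing time (a new reading comes with each control period).
- optics.capture(name): name is "side" or "top" or "wrist"; returns a dict with "image" (400x640x3 uint8, red, green, blue), "fov_y" (degrees; the focal length in pixels is half the picture's height over the tangent of half this angle, whatever the lens; pixels are square), "cx", "cy" (the principal point, pixels), "rvec" (rotation vector, rad) and "tvec" (3), from world to camera coordinates, as OpenCV has them. Camera axes: x right, y down, z forward; pixel columns grow to the right and rows downward; lengths in m; the calibration is good to about 2 mm. A picture is of the moment at which its call begins. There is no depth.
- ticket.finish_job(): hands the job in, once; it reports no verdict.
The state is a dict: "time_s": time; "joints": joint angles; "joint_velocities": joint speeds; "effort": joint torques, N m; "tcp_pos": TCP position; "ee_rot": TCP orientation; "wrist_force": force on the tool from outside, world axes, zero at the start; "moment": the same for the moment, N m; "gripper_width": opening from 0.0 (shut) to 1.0 (fully open).
Only numpy, scipy, OpenCV 4.12 (cv2) and the standard library are available. Lean on these libraries where they do the work, as an engineer would, in place of code of your own. Each camera call takes 0.05 s, during which the arm holds its last target.

## Task

The branch clamped on the swivel stand is locked in the middle slot: pull up the stand's sprung black knob, swing the head round to the stop at which the pale, peeled part of the branch hangs over the open catch tray (not over the board of files), and let the knob drop so that its pin is fully home in that slot. Then leave the knob free.

Things in the scene. Friction and masses are not known exactly. Their poses are not given: they have to be found in the camera images.
- knob (a point): Centre of the stand's black upright knob, 30 mm diameter, 34 mm tall, 87 mm above the table when home: the head of a sprung plunger, and the handle to swing the head by. It sits on the head's steel tail, 85 mm from the vertical pivot, and spins freely on its own axis, so a gripper may keep its heading. 4 mm below it is a 26 mm wide sleeve, 20 mm below it the tail. 40 mm clear all round.
- branch_pale (a point): Point on the axis of the clamped branch, in its pale peeled part (29 mm thick), 83 mm above the table, 160 mm from the pivot (the branch ends 45 mm further out), opposite the knob: knob, pivot and this point lie on one line seen from above. It turns with the head, which starts in the middle slot; the others are 60 degrees to either side (head stops 5 degrees beyond). It turns easily once unlocked.
- tray: Open plywood catch tray, 100 x 120 mm, 40 mm tall, walls 6 mm, two scraps in it, fixed to the table. Origin at the centre of its underside. Its centre is about 190 mm from the pivot, left or right, near one of the two outer positions of the branch's pale part. On the other side lies a flat board of that size with three files on it: not the target.
- plunger (a joint): Lift of the plunger in m: 0 fully home in a slot, at most 0.032. A spring pushes it down with 5 N at home, 7 N at 0.022. The pin locks the head below about 0.006 and is clear of the slot above 0.019; lift by about 0.023. The slots have sloping lead-ins: let go within 10 mm (6 degrees) of a slot, the pin slides home by itself.
Not all that is in view belongs to the job. What is shaped like the tray but blue or turquoise is not meant.

How it is judged (in metres and radians):
On the way:
1. the plunger has been pulled up by at least 12 mm (value of joint plunger above 0.012 m), for 0.1 s.
At the end, for the whole second after the job is handed in: The plunger is home (raised less than 4 mm) and the pale part of the branch is over the catch tray: its listed point within 70 mm horizontally of the tray's centre, which is so only in the slot on the tray's side (value of joint plunger below 0.004 m and horizontal distance between branch_pale and tray below 0.07 m); the robot touches nothing.
It also fails if it takes over 35 s, if anything falls off the work surface, if the arm or the gripper's body presses on something with over 40 N, if the wrist force passes 120 N, or if a joint passes its speed limit or range.

## Working session

There is one attempt and no reset: what is moved stays moved. The work goes in short steps, Python scripts to look and compute and a tool call to move; the robot and the scene stay as the last step left them, time stands still between calls to the robot, and variables do not carry over. Pictures are saved under pics/ and viewed, and the job is handed in when it is done.

Besides the shell and the picture viewer there is one more tool, called after "Emit:" by a JSON object that holds its "api" and its "payload", one argument or row to a line. carry_out: Moves the arm, as the interface text tells. Its arguments: {"type":"object","properties":{"steps":{"type":"array","items":{"type":"array","items":{"type":"array","items":{"type":"number"}}}},"fingers":{"type":"number"}},"required":["steps"]}

```bash
mkdir -p pics
cat > h.py <<'E'
import numpy as np, cv2
from station import sense, optics, ticket, r
def cap(n,f):
    c=optics.capture(n); cv2.imwrite('pics/'+f,cv2.cvtColor(c['image'],cv2.COLOR_RGB2BGR))
    np.savez('pics/'+f+'.npz',**c); return c
def load(f): return np.load('pics/'+f+'.npz')
def K(c):
    h=c['image'].shape[0]; f=h/2/np.tan(np.radians(float(c['fov_y']))/2); return f
def ray(c,u,v):
    f=K(c); R=cv2.Rodrigues(np.array(c['rvec'],float))[0]; t=np.array(c['tvec'],float).ravel()
    d=R.T@np.array([(u-c['cx'])/f,(v-c['cy'])/f,1]); return -R.T@t,d
def plane(c,u,v,z):
    o,d=ray(c,u,v); return o+d*(z-o[2])/d[2]
def proj(c,p):
    f=K(c);R=cv2.Rodrigues(np.array(c['rvec'],float))[0];q=R@np.array(p)+np.array(c['tvec']).ravel()
    return f*q[0]/q[2]+c['cx'],f*q[1]/q[2]+c['cy']
E
python3 - <<'E'
from h import *
for n in('top','side','wrist'):
    c=cap(n,n+'0.png'); print(n,c['fov_y'],c['cx'],c['cy'],ray(c,c['cx'],c['cy']))
s=sense();print(s['time_s'],s['tcp_pos'],s['ee_rot'],s['wrist_force'])
E
```

```text
top 52.77837646240259 323.3859960435886 203.1725687486374 (array([ 0.57278354, -0.03917746,  0.86656103]), array([ 0.08423952, -0.01815328, -0.99628016]))
side 48.11942403727833 317.740955410954 196.60101260973363 (array([0.46852399, 0.59940207, 0.60417501]), array([ 0.1691362 , -0.75011176, -0.63931628]))
wrist 59.54831921684519 317.63219955318226 198.16553062203198 (array([0.26195635, 0.57196985, 0.38299782]), array([-0.27082418,  0.08515832, -0.95885469]))
0.15 [0.18859733 0.59538974 0.20752954] [[-3.02077477e-01 -3.57424165e-04  9.53283310e-01]
 [-9.53281958e-01 -1.61254569e-03 -3.02077653e-01]
 [ 1.64518274e-03 -9.99998636e-01  1.46387725e-04]] [-0.27136671 -0.99840807 -0.42858915]
```

```bash
ls -a; ls pics
```

```text
.
..
h.py
pics
side0.png
side0.png.npz
top0.png
top0.png.npz
wrist0.png
wrist0.png.npz
```

View pics/top0.png

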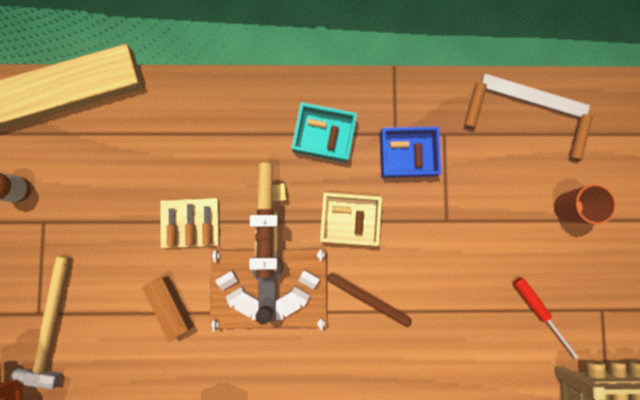

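View pics/side0.png

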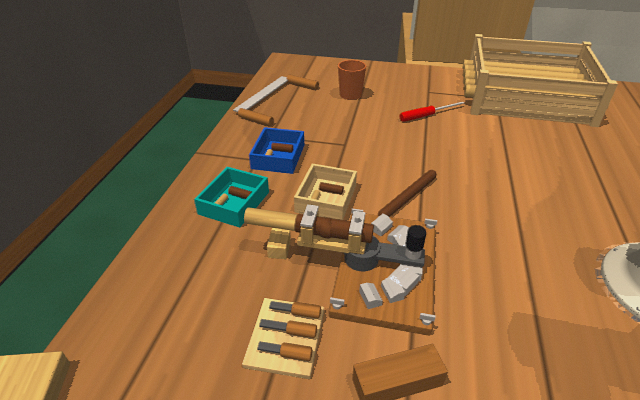

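Run:
```python
from h import *
t=load('top0.png');s=load('side0.png')
def crop(c,x0,y0,x1,y1,k,f):
    im=cv2.cvtColor(c['image'],cv2.COLOR_RGB2BGR)[y0:y1,x0:x1]
    cv2.imwrite('pics/'+f,cv2.resize(im,None,fx=k,fy=k,interpolation=cv2.INTER_NEAREST))
crop(t,200,150,400,350,3,'ct.png'); crop(s,340,190,460,310,4,'cs.png')
for c,box in((t,(245,295,285,330)),(s,(395,215,435,270))):
    x0,y0,x1,y1=box; m=(c['image'].max(2)<38).astype(np.uint8)[y0:y1,x0:x1]
    n,l,st,ce=cv2.connectedComponentsWithStats(m)
    for i in range(1,n):
        if st[i,4]>20: print(st[i]+[x0,y0,0,0,0],ce[i]+[x0,y0])
for z in(.087,.104): print('knob top',plane(t,264,314.5,z), 'side', plane(s,416,238,z))
print('tray rim centre',plane(t,351.5,220,.04),[plane(t,u,v,.04).round(3) for u,v in((323,194),(382,196),(379,247),(321,244))])
print('branch', plane(t,264.5,180,.083), plane(t,264.5,164,.083))
print('files',plane(t,190,222,.01))
```

```text
[406 226  20  26 317] [415.2807571  239.70662461]
knob top [0.42755947 0.05976482 0.087     ] side [0.42677591 0.06176629 0.087     ]
knob top [0.43072639 0.05760717 0.104     ] side [0.42814821 0.07943886 0.104     ]
tray rim centre [ 0.60786999 -0.11185425  0.04      ] [array([ 0.662, -0.054,  0.04 ]), array([ 0.657, -0.175,  0.04 ]), array([ 0.553, -0.168,  0.04 ]), array([ 0.559, -0.049,  0.04 ])]
branch [0.68475924 0.06155063 0.083     ] [0.71641972 0.06182393 0.083     ]
files [0.60590595 0.22711968 0.01      ]
```

View pics/ct.png

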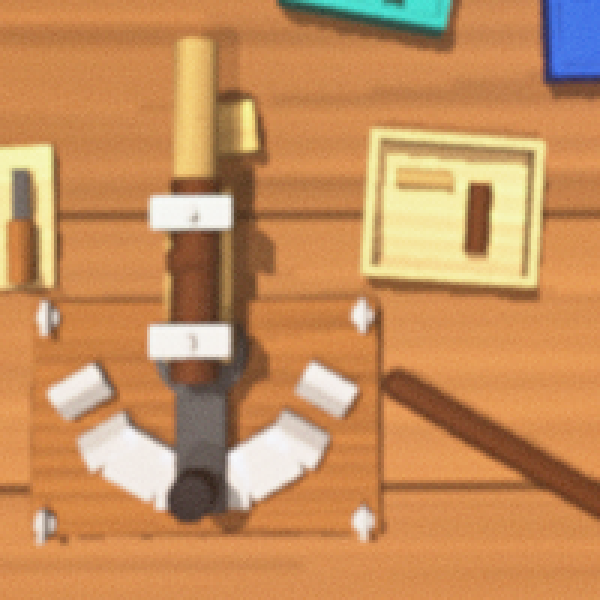

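View pics/cs.png

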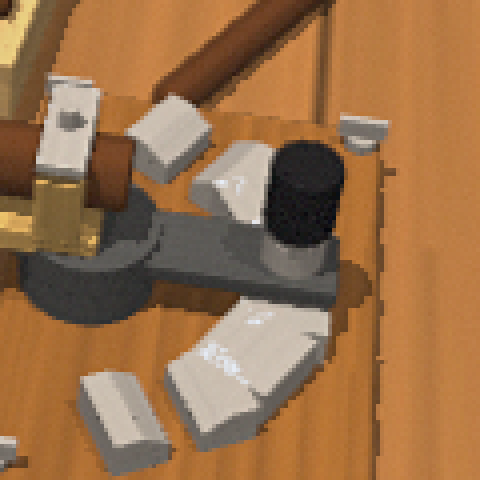

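Candidates in the top view:
- **Knob:** the black cylinder at (264,315). Other dark items are the bottle at (10,188) and the stand's pivot boss at (265,275).
- **Tray:** the plywood tray at (351,220), which is to the right (-y). The turquoise tray (325,132) and blue tray (410,152) are decoys, and the file board is at (190,222).
- **Branch:** the clamped branch, pale part at (264,180). The loose dark stick at (370,300) is not it.

The close crops confirm the knob on the tail with its sleeve. Both views put it at about (0.427, 0.061). The branch tip gives the pivot at (0.512, 0.0615), which is 85 mm from the knob as listed. The head must turn -60°, bringing the knob to about (0.470, 0.135).

Next I move above the knob.

Emit:
{"api": "carry_out", "payload": {
  "steps": [
    [[2,-4.5,-0.4,0,0,0],[4.2,-9.5,-0.8,0,0,0],[6.4,-14.4,-1.3,0,0,0],[8.6,-19.3,-1.7,0,0,0],[10.8,-24.2,-2.2,0,0,0],[13,-29.2,-2.6,0,0,0],[15.2,-34.1,-3.1,0,0,0],[17.4,-39,-3.5,0,0,0],[19.6,-44,-4,0,0,0],[21.5,-48.5,-4.4,0,0,0],[23,-52,-4.7,0,0,0],[23.8,-53.5,-4.8,0,0,0],[23.8,-53.5,-4.8,0,0,0],[23.8,-53.5,-4.8,0,0,0],[23.8,-53.5,-4.8,0,0,0]]
  ],
  "fingers": 105
}}

```text
time_s: 2.02
tcp_pos: [0.4265, 0.0615, 0.1604]
ee_rot: [[-0.301, 0.0, 0.954], [-0.954, 0.0, -0.301], [-0.0, -1.0, 0.0]]
wrist_force: [0.6, 0.3, -0.6]
gripper_width: 0.587
```

Run:
```python
from h import *
c=cap('wrist','wrist1.png');s=cap('side','side1.png')
print(proj(c,[.427,.061,.104]),proj(c,[.427,.061,.087]),proj(s,[.427,.061,.104]),proj(s,sense()['tcp_pos']))
im=cv2.cvtColor(s['image'],cv2.COLOR_RGB2BGR)[120:300,300:500]
w=cv2.cvtColor(c['image'],cv2.COLOR_RGB2BGR)
cv2.imwrite('pics/j1.png',np.hstack([cv2.resize(im,(400,360)),cv2.resize(w,(400,250))[:, :] if 0 else cv2.copyMakeBorder(cv2.resize(w,(400,250)),0,110,0,0,cv2.BORDER_CONSTANT)]))
```

```text
(np.float64(317.9224650865965), np.float64(208.70549402832626)) (np.float64(317.9365274025414), np.float64(201.5688309998025)) (np.float64(417.3177692274439), np.float64(230.10313791154073)) (np.float64(422.68562906049374), np.float64(203.52936495972546))
```

View pics/j1.png

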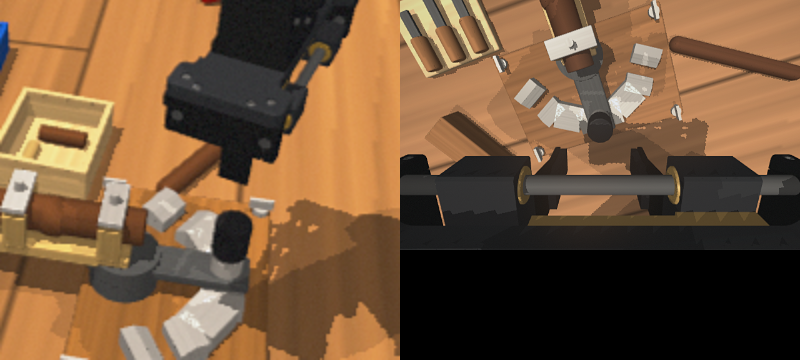

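View pics/wrist1.png

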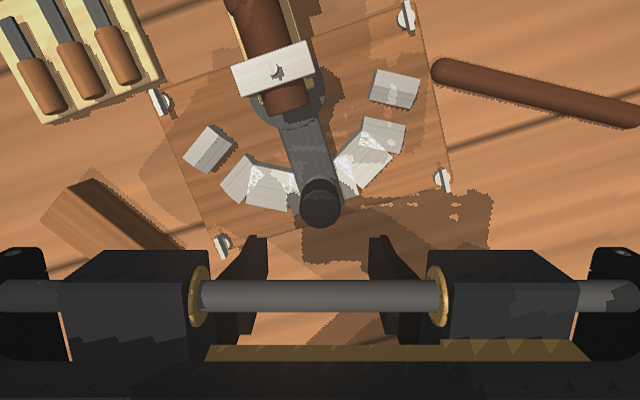

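The wrist view shows the knob top at (320,204), about 2 mm from my prediction, and it lies between the fingers. I'm lowering now.

Emit:
{"api": "carry_out", "payload": {
  "steps": [
    [[0.1,0,-1.5,0,0,0],[0.1,0,-3,0,0,0],[0.1,0,-4.5,0,0,0],[0.1,0,-6,0,0,0],[0.1,0,-7,0,0,0],[0.1,0,-7.4,0,0,0],[0.1,0,-7.4,0,0,0],[0.1,0,-7.4,0,0,0]]
  ]
}}

```text
time_s: 3.12
tcp_pos: [0.4281, 0.061, 0.0868]
ee_rot: [[-0.302, 0.001, 0.953], [-0.953, 0.0, -0.302], [-0.001, -1.0, 0.001]]
wrist_force: [-0.1, -0.4, 0.1]
gripper_width: 0.588
```

Emit:
{"api": "carry_out", "payload": {
  "steps": [
    [[0,0,0,0,0,0],[0,0,0,0,0,0],[0,0,0,0,0,0],[0,0,0,0,0,0],[0,0,0,0,0,0],[0,0,0,0,0,0],[0,0,0,0,0,0],[0,0,0,0,0,0]]
  ],
  "fingers": 255
}}

```text
time_s: 4.12
tcp_pos: [0.4275, 0.0607, 0.0864]
ee_rot: [[-0.302, -0.0, 0.953], [-0.953, -0.0, -0.302], [0.0, -1.0, -0.0]]
wrist_force: [-2.2, -0.6, 3.9]
gripper_width: 0.317
```

Emit:
{"api": "carry_out", "payload": {
  "steps": [
    [[0,0,0.6,0,0,0],[0,0,1.2,0,0,0],[0,0,1.8,0,0,0],[0,0,2.4,0,0,0],[0,0,2.4,0,0,0],[0,0,2.4,0,0,0],[0,0,2.4,0,0,0]]
  ]
}}

```text
time_s: 5.0
tcp_pos: [0.4276, 0.0608, 0.1101]
ee_rot: [[-0.302, -0.0, 0.953], [-0.953, -0.0, -0.302], [0.0, -1.0, -0.0]]
wrist_force: [1.5, 0.7, -7.1]
gripper_width: 0.32
```

Run:
```python
from h import *
s=cap('side','side2.png');print(sense()['wrist_force'],sense()['gripper_width'])
im=cv2.cvtColor(s['image'],cv2.COLOR_RGB2BGR)[150:300,330:480]
cv2.imwrite('pics/j2.png',cv2.resize(im,(600,600)))
```

```text
[ 0.23257603  0.36101348 -7.5885868 ] 0.31974226725985133
```

View pics/j2.png

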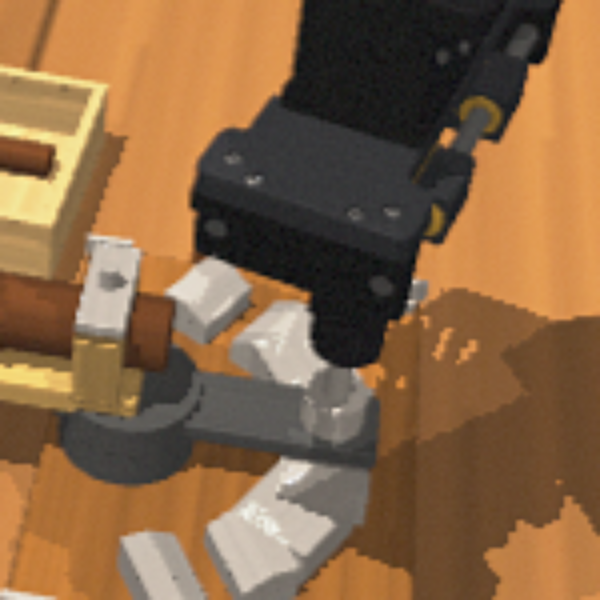

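The crop shows the knob lifted clear of its sleeve with the thin stem visible, and -7 N on the wrist matches the spring. Now I swing the head -60° along the arc.

Emit:
{"api": "carry_out", "payload": {
  "steps": [
    [[0.03,0.74,0,0,0,0],[0.13,1.48,0,0,0,0],[0.29,2.2,0,0,0,0],[0.51,2.91,0,0,0,0],[0.8,3.59,0,0,0,0],[1.14,4.25,0,0,0,0],[1.14,4.25,0,0,0,0],[1.14,4.25,0,0,0,0]]
  ]
}}

```text
time_s: 6.05
tcp_pos: [0.4395, 0.1036, 0.1104]
ee_rot: [[-0.302, 0.001, 0.953], [-0.953, 0.0, -0.302], [-0.001, -1.0, 0.001]]
wrist_force: [2.6, 0.0, -7.9]
gripper_width: 0.317
```

Emit:
{"api": "carry_out", "payload": {
  "steps": [
    [[0.4,0.63,0,0,0,0],[0.85,1.21,0,0,0,0],[1.35,1.76,0,0,0,0],[1.9,2.26,0,0,0,0],[2.48,2.71,0,0,0,0],[3.11,3.11,0,0,0,0],[3.11,3.11,0,0,0,0],[3.11,3.11,0,0,0,0]]
  ]
}}

```text
time_s: 7.05
tcp_pos: [0.4705, 0.1343, 0.1101]
ee_rot: [[-0.302, -0.0, 0.953], [-0.953, -0.001, -0.302], [0.001, -1.0, -0.0]]
wrist_force: [3.7, -3.6, -7.1]
gripper_width: 0.32
```

Run:
```python
from h import *
s=cap('side','side3.png');t=cap('top','top3.png');print(sense()['wrist_force'],sense()['gripper_width'])
a=cv2.cvtColor(s['image'],cv2.COLOR_RGB2BGR)[120:320,220:500];b=cv2.cvtColor(t['image'],cv2.COLOR_RGB2BGR)[120:320,180:460]
cv2.imwrite('pics/j3.png',cv2.resize(np.vstack([a,b]),None,fx=1.45,fy=1.45))
```

```text
[ 3.16326573 -3.83389394 -7.65768595] 0.32043317436296026
```

View pics/j3.png

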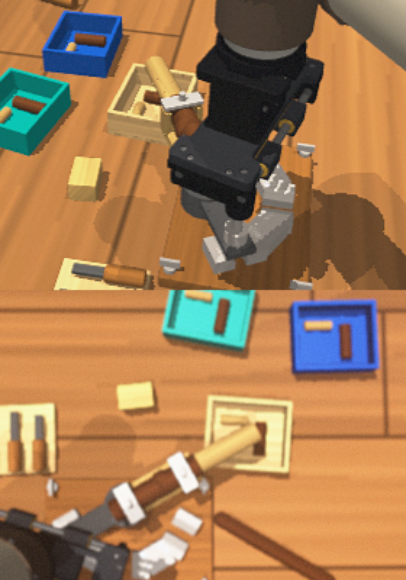

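Run:
```python
from h import *
t=load('top3.png')
im=cv2.cvtColor(t['image'],cv2.COLOR_RGB2BGR)[190:280,240:380];cv2.imwrite('pics/j4.png',cv2.resize(im,(770,495)))
P=np.array([.512,.0615])
for uv in((357.5,218),(319,241)):
    q=plane(t,*uv,.083)[:2]-P; print(np.linalg.norm(q),np.degrees(np.arctan2(q[1],q[0])))
```

```text
0.20606078262526056 -61.63174312284253
0.11894844774153825 -63.22631803978845
```

View pics/j4.png

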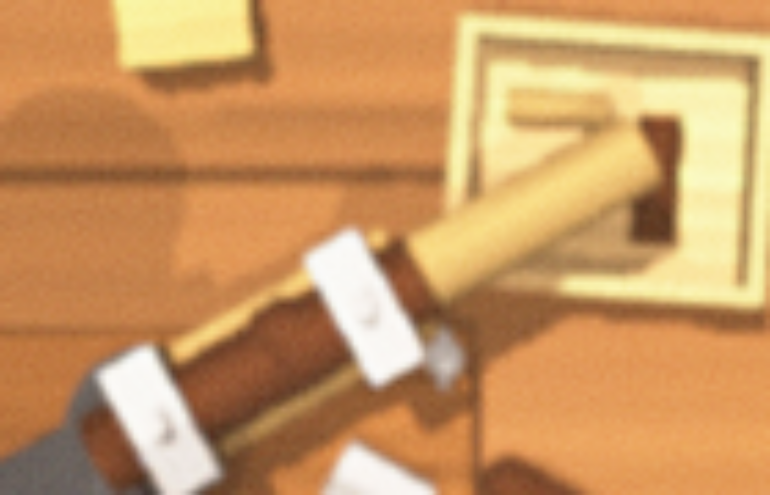

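The branch is over the plywood tray at about -61 to -62°, inside the 6° capture. I'll lower the knob partway and release it.

Emit:
{"api": "carry_out", "payload": {
  "steps": [
    [[0,0,-0.5,0,0,0],[0,0,-1,0,0,0],[0,0,-1.4,0,0,0],[0,0,-1.4,0,0,0],[0,0,-1.4,0,0,0]]
  ]
}}

```text
time_s: 7.78
tcp_pos: [0.4705, 0.1342, 0.0963]
ee_rot: [[-0.302, -0.0, 0.953], [-0.953, -0.001, -0.302], [0.001, -1.0, -0.0]]
wrist_force: [3.8, -4.2, -6.8]
gripper_width: 0.322
```

Emit:
{"api": "carry_out", "payload": {
  "steps": [
    [[0,0,0,0,0,0],[0,0,0,0,0,0],[0,0,0,0,0,0],[0,0,0,0,0,0],[0,0,0,0,0,0],[0,0,0,0,0,0]]
  ],
  "fingers": 105
}}

```text
time_s: 8.52
tcp_pos: [0.4702, 0.1345, 0.0964]
ee_rot: [[-0.302, 0.0, 0.953], [-0.953, 0.0, -0.302], [-0.0, -1.0, 0.0]]
wrist_force: [0.4, -0.9, 1.3]
gripper_width: 0.585
```

Released. I'm raising straight up, then backing off to get a clear view.

Emit:
{"api": "carry_out", "payload": {
  "steps": [
    [[0,0,1.5,0,0,0],[0,0,3.5,0,0,0],[0,0,6,0,0,0],[0,0,9,0,0,0],[0,0,12,0,0,0],[-1,4,12,0,0,0],[-2,9,12,0,0,0],[-4,14,12,0,0,0],[-6,19,12,0,0,0],[-8,24,12,0,0,0],[-10,28,12,0,0,0],[-10,28,12,0,0,0],[-10,28,12,0,0,0]]
  ]
}}

```text
time_s: 10.15
tcp_pos: [0.3701, 0.414, 0.2161]
ee_rot: [[-0.302, -0.0, 0.953], [-0.953, -0.001, -0.302], [0.001, -1.0, -0.0]]
wrist_force: [0.0, -0.4, 0.0]
gripper_width: 0.589
```

Run:
```python
from h import *
s=cap('side','side5.png');t=cap('top','top5.png');print(sense()['wrist_force'])
a=cv2.cvtColor(s['image'],cv2.COLOR_RGB2BGR)[120:320,220:500];b=cv2.cvtColor(t['image'],cv2.COLOR_RGB2BGR)[120:320,180:460]
cv2.imwrite('pics/j5.png',cv2.resize(np.hstack([a,b]),None,fx=1.42,fy=1.42))
cv2.imwrite('pics/j5b.png',cv2.resize(cv2.cvtColor(s['image'],cv2.COLOR_RGB2BGR)[200:300,340:460],(720,600),interpolation=cv2.INTER_NEAREST))
```

```text
[-0.20467974 -0.79223585 -0.18645349]
```

View pics/j5.png

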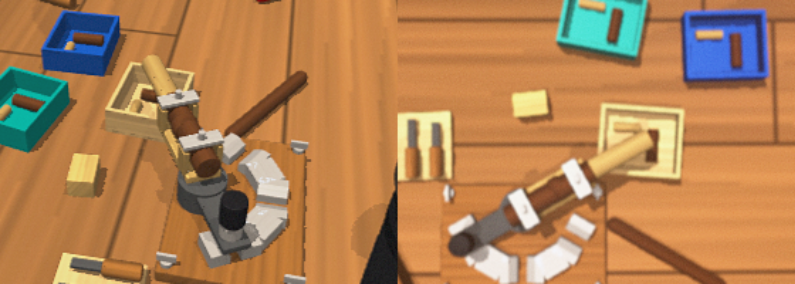

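View pics/j5b.png

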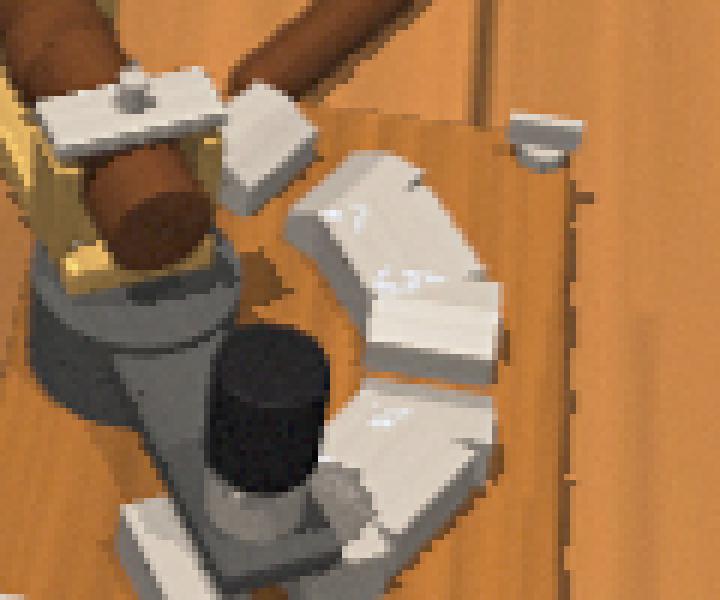

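Run:
```python
from h import *
t=load('top5.png');s=load('side5.png')
def meas(s,t,us,ut):
    o1,d1=ray(s,*us);o2,d2=ray(t,*ut)
    a,b=np.linalg.lstsq(np.c_[d1,-d2],o2-o1,rcond=None)[0]; return ((o1+a*d1+o2+b*d2)/2).round(4),np.linalg.norm(o1+a*d1-o2-b*d2).round(4)
im=cv2.cvtColor(t['image'],cv2.COLOR_RGB2BGR)[270:320,200:260];cv2.imwrite('pics/j6.png',cv2.resize(im,(720,600),interpolation=cv2.INTER_NEAREST))
print(meas(s,t,(385,260.5),(223.5,291.5)))
for z in(.104,.109,.114,.119): print(z,proj(s,[.4695,.135,z]),proj(t,[.4695,.135,z]))
t0=load('top0.png')
P=np.array([.512,.0615]);q=plane(t,223.5,291.5,.104)[:2]-P;print(q,np.linalg.norm(q),np.degrees(np.arctan2(q[1],-q[0])))
for uv in((362-3,218),):
    print(plane(t,*uv,.083))
```

```text
(array([0.4717, 0.1337, 0.1004]), np.float64(0.0018))
0.104 (np.float64(385.99958104357944), np.float64(259.71408095592386)) (np.float64(222.3646581235342), np.float64(293.4877168436399))
0.109 (np.float64(386.3102092482602), np.float64(257.427993510643)) (np.float64(221.73584522477927), np.float64(293.86464261369))
0.114 (np.float64(386.62383777096204), np.float64(255.1198250396973)) (np.float64(221.09854236102956), np.float64(294.2466574755823))
0.119 (np.float64(386.9405102921679), np.float64(252.78925407387624)) (np.float64(220.45257642179456), np.float64(294.6338651959621))
[-0.03887851  0.07146475] 0.0813556968403231 61.452764060653884
[ 0.60989886 -0.12274252  0.083     ]
```

View pics/j6.png

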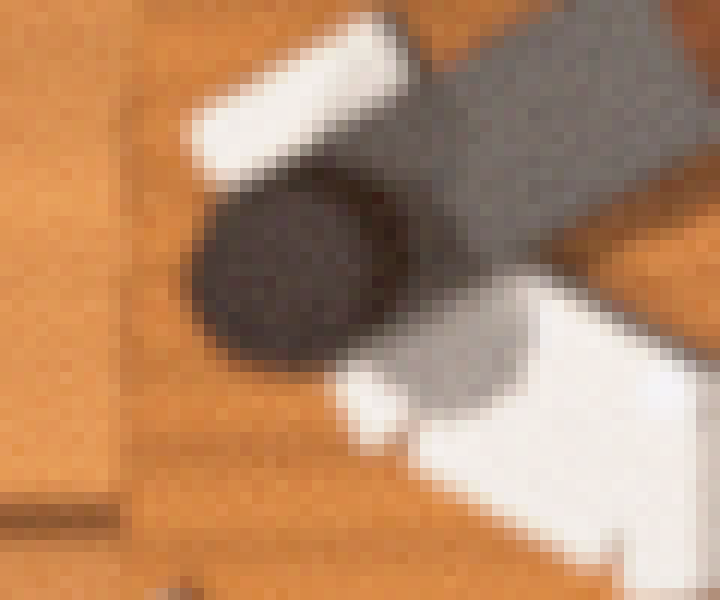

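Knob top triangulates to z of about 0.100 to 0.104 (home is 0.104), so the plunger is home. The gripper is clear of everything.

```bash
python3 -c "
from station import ticket
print(ticket.finish_job())"
```

```text
the job is handed in; nothing more can be done
None
```

The head is locked in the slot on the plywood tray's side, the knob is free, and the job is handed in. I gripped the knob, lifted it 24 mm, swung the head 60° clockwise, lowered it and let go, then backed the arm off. The clock read about 10 s of the 35 s at the last move.

Last checks:
- **Plunger home:** the knob top measured about 0.100 m by the two views, against 0.104 m when home, and it sits close on its sleeve. The 4 mm difference is about what my pixel picks are good for, and nothing suggests the pin is raised.
- **Position:** the knob measured 61.5° round against the nominal 60°. The pale part of the branch is over the plywood tray; I work out its listed point to be about 40 mm from the tray's centre.
- **Arm clear:** the wrist force was about 0 N and the gripper was away from everything.

One small disagreement: from the top view alone, the knob came out 81 mm from the pivot instead of 85 mm.

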